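# Jack up the front of the dice box and hold it

### The job

The olive-wood dice box needs a new front foot, so its front edge must be jacked up. Stand the small lever jack flat on the counter with its round saddle centred under the marked point of the steel lift tab on the box, let go of it, then pump the handle: one full stroke down as a trial, which raises the box, and let the handle come all the way up again so the box is back down. Then press the handle fully down once more and finish while still holding it down with the box raised on the jack; do not shove the box along the counter, do not touch it with the gripper, and leave the bowl, checker, punch and file handle where they are.

Things in the scene. Friction and masses are not known exactly. Their poses are not given: they have to be found in the camera images.
- dice_box: Loose olive-wood box, 1.2 to 1.9 kg, 160 (x) x 220 (y) mm, rim 83 mm high, on 8 mm feet; lid propped up to 245 mm high at its back (+x). Origin on the counter below its centre. Front is its -x face, 80 mm from the origin; a level dark steel lift tab sticks out 46 mm from the middle of it, 44 mm wide, 8 mm thick, underside 41 mm up. Jacked up, it tips about its back feet.
- lift_point (a point): The lift point: on the underside of the lift tab, 24 mm out from the box's front face, on the box's centre line, straight below the bright steel stud (14 mm wide, 3 mm high) on top of the tab. 41 mm above the counter while the box stands on its feet. Same axes as the box (the tab points along -x).
- box_heel (a point): Point on the counter midway between the box's two back feet, about which it tips.
- jack: Loose steel lever jack, 0.6 to 0.8 kg, 230 mm long. Origin on its underside below the grey housing; +x to the saddle end, -x to the handle, z up. Base plate 70 mm wide, 6 mm thick, from 60 mm ahead of the origin to 135 mm behind. Housing 44 mm long (x), 34 mm wide (y), top 70 mm high; it balances there. A lever 14 mm wide rocks on a pin in the housing, 44 mm above the underside.
- jack_grip (a point): Centre of the jack's grey housing, 48 mm above the jack's underside: grasp it here from above, across the 34 mm width (fingers closing along the jack's y). Axes of the jack.
- saddle (a point): Centre of the top of the round saddle (22 mm across) at the lever's short end, 74 mm ahead (+x) of the housing centre. With the handle up it is 31 mm above the counter (10 mm under the tab); with the handle fully down, 57 mm, so the lift point rises about 16 mm.
- handle_pad (a point): Centre of the top of the black press pad (36 x 40 mm) at the lever's long end, 118 mm behind (-x) the housing centre. 65 mm above the counter with the handle up, 22.5 mm with the handle fully down. Press straight down on it, with closed fingers for instance.
- jack_lever (a joint): Lever angle in rad: 0 handle fully up (a spring returns it there), 0.36 handle fully down against its stop. It needs about 2 to 4 N at the pad unloaded, and about 6 to 10 N with the box on the saddle.
- bowl: Blue ceramic bowl, 90 mm across, 50 mm high; leave alone. Origin under its centre.
- checker: Walnut backgammon checker, 36 mm across, 10 mm thick; leave alone. Origin under its centre.
- punch: Bronze pip punch lying down, about 115 mm long, 16 mm high; leave alone. Origin under its middle, length along x.
- file_handle: Brass file handle lying down, 110 mm long, 20 mm high; leave alone. Origin under its middle, length along x.
Not all that is in view belongs to the job. Of the things shaped like the jack, the steel one is meant.

How it is judged:
By the outcome, as a careful person would: the job done as asked, in the order asked, and still so for the second after the job is handed in, while the arm keeps its last pose, push and grip.
It also fails if it takes over 56 s, if anything falls off the work surface, if the arm or the gripper's body presses on something with over 40 N, if the wrist force passes 120 N, or if a joint passes its speed limit or range.

### The arm

A 6-joint arm with a two-finger parallel gripper is mounted at the origin on the work surface. World frame = base frame: x ahead of the robot, y to its left, z up, the work surface at z = 0. Lengths are in m, angles in rad, forces in N, time in s.
With the tool pointing down it reaches from about 0.35 to 0.975 m from the base axis. Payload 7.1 kg.
Tool frame: the origin (TCP) lies at the very end of the fingers, on their centre line; the grasp point (between the pads) lies 19 mm behind it; z points along the fingers, y is the direction in which the jaws open and shut (so a half turn about z gives the same grasp; the last joint's range is limited). The gripper opens to 88 mm and grips with 3 to 60 N. Pads are 20 mm wide; open, the fingers measure 115 mm over their backs; the gripper's body (75 mm by 178 mm) begins 61 mm behind the grasp point.
Start: joints at [1.202, 0.423, 1.63, -0, 1.089, -0.019], TCP at [0.214, 0.587, 0.223] pointing down, gripper open.
Joint ranges: [-3, 3], [-0.9, 2.11], [0.09, 2.58], [-1.31, 4.45], [0.11, 2.69], [-2.54, 2.54]. Speed limits (rad/s): [2.39, 2.39, 3.01, 3.14, 3.14, 3.14].

### API

Orientations are given as a 3x3 rotation matrix whose columns are the frame's x, y, z axes.
In Python, from cell import state, camera, camera_info, job_done gives the robot as it stands.
- The arm moves only by the tool play_rows, never from a script. Its argument "series" is one flat list of numbers, 7 for each row, row after row: the finger opening in cm, from 0 to 8.78, then the shift along the world's x, y, z in cm, then the turn, a rotation vector about the world's x, y, z in rad. A call has 1 to 10 rows; each row shifts and turns the commanded pose from where the row before left it; what a row does not reach is not made up. A row lasts 1/10 s, in which the tool goes at most 50 mm and 8.59 degrees, less where a joint would pass 70% of its speed; a pose out of reach is approached as far as the arm can. A call is refused whole if a number of a shift passes 5 or a number of a turn 0.15, either way. A call with a gripper value outside its range is refused whole. The fingers move at their own pace and stop on an object; "newtons" is the grip in N (left out, the last holds). Time passes only in rows, so rows that do not move let the fingers close. It gives the time, the measured TCP pose, the force and the opening at its end, in the units of the state.
- state(): the state, without advancing time (a new reading comes with each control period).
- camera(name): name is "scene" or "top"; returns the picture (384x512x3 uint8, blue, green, red); there is no depth.
- camera_info(name): a dict with "mtx" (3x3 intrinsics, pixels), "dist" ([k1, k2, p1, p2, k3] as OpenCV has them; the pictures are not rectified), "R" (3x3) and "t" (3): a world point X has camera coordinates R X + t. Camera axes: x right, y down, z forward; pixel columns grow to the right and rows downward; lengths in m; the calibration is good to about 2 mm. A picture is of the moment at which its call begins. camera_info takes no time and is no camera call.
- job_done(): hands the job in, once; it reports no verdict.
The state is a dict: "clock": time; "joint_pos": joint angles; "joint_velocities": joint speeds; "joint_efforts": joint torques, N m; "ee_pos": TCP position; "tcp_rot": TCP orientation; "force": force on the tool from outside, world axes, zero at the start; "wrist_torque": the same for the moment, N m; "grip_width": finger opening in m.
Only numpy, scipy, OpenCV 4.12 (cv2) and the standard library are available. Lean on these libraries where they do the work, as an engineer would, in place of code of your own. Each camera call takes 0.05 s, during which the arm holds its last target. There are 200 camera calls.

## Working session

There is one attempt and no reset: what is moved stays moved. The work goes in short steps, Python scripts to look and compute and a tool call to move; the robot and the scene stay as the last step left them, time stands still between calls to the robot, and variables do not carry over. Pictures are saved under pics/ and viewed, about 8 in all and at most 12, crops included, and the job is handed in when it is done.

Besides the shell and the picture viewer there is one more tool, called as name(argument=value, ...) on one line, values as JSON. play_rows: Moves the arm, as the interface text tells. Its arguments: {"type":"object","properties":{"series":{"type":"array"},"newtons":{"type":"number"}},"required":["series"]}

```bash
mkdir -p pics
cat > h.py <<'E'
import numpy as np, cv2
from cell import state, camera, camera_info, job_done
def ray(n,px,z):
    c=camera_info(n);M=np.array(c["mtx"],float);d=np.array(c["dist"],float);R=np.array(c["R"]);t=np.array(c["t"]).ravel()
    u=cv2.undistortPoints(np.array(px,float).reshape(-1,1,2),M,d).reshape(-1,2)
    o=-R.T@t; out=[]
    for i,p in enumerate(u):
        v=R.T@np.array([p[0],p[1],1]); zz=z[i] if np.ndim(z) else z
        out.append(o+v*(zz-o[2])/v[2])
    return np.array(out)
def proj(n,X):
    c=camera_info(n);R=np.array(c["R"],float)
    return cv2.projectPoints(np.array(X,float).reshape(-1,1,3),cv2.Rodrigues(R)[0],np.array(c["t"],float),np.array(c["mtx"],float),np.array(c["dist"],float))[0].reshape(-1,2)
E
python3 - <<'E'
from h import *
for n in("top","scene"):
    im=camera(n);cv2.imwrite(f"pics/{n}0.png",cv2.resize(im,(800,600),interpolation=cv2.INTER_CUBIC))
    cv2.imwrite(f"pics/raw_{n}0.png",im)
    c=camera_info(n);print(n,-np.array(c["R"]).T@np.array(c["t"]).ravel(),np.array(c["R"]).round(2).tolist())
s=state();print(s["clock"],s["tcp_rot"])
E
```

```text
top [0.39124896 0.05946742 1.17110255] [[0.02, -1.0, -0.0], [-0.99, -0.02, -0.1], [0.1, 0.01, -0.99]]
scene [ 1.12028255 -0.26018557  1.10244104] [[0.47, 0.88, 0.0], [0.73, -0.39, -0.55], [-0.49, 0.26, -0.83]]
0.1 [[-9.39444398e-01  3.42701024e-01 -4.80758615e-04]
 [ 3.42701361e-01  9.39443492e-01 -1.30490262e-03]
 [ 4.45408712e-06 -1.39064009e-03 -9.99999033e-01]]
```

View pics/top0.png

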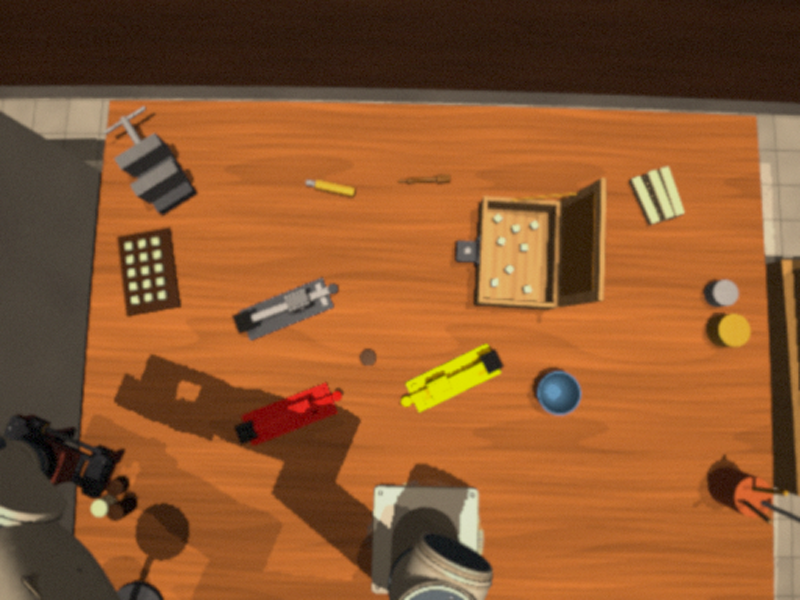

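View pics/scene0.png

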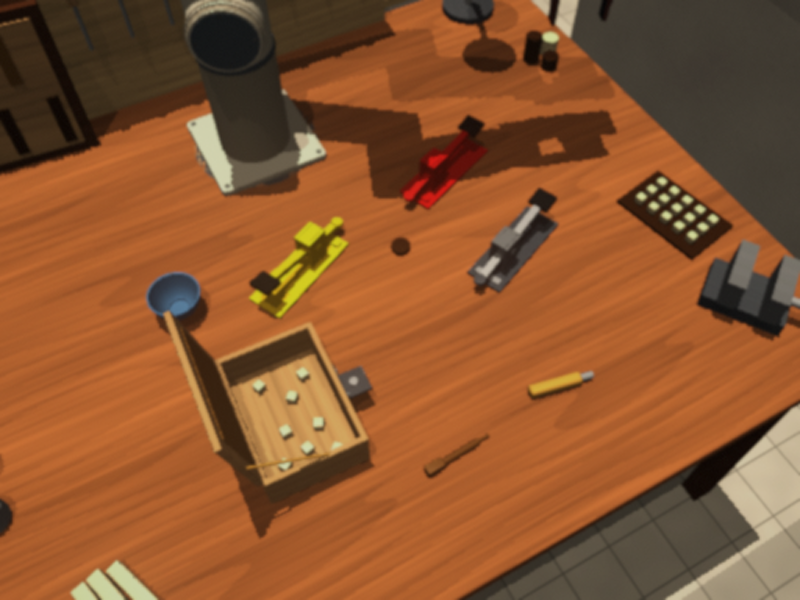

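The top view shows the steel jack at about (290,305), with its pad at (245,322) and saddle at (333,290). The tab stud is at (467,251). I'll zoom in for finer pixel positions.

Run:
```python
from h import *
rows=[]
for n,boxes in (("top",[(145,170),(270,115)]),("scene",[(295,115),(140,200)])):
    im=cv2.imread(f"pics/raw_{n}0.png");r=[]
    for x,y in boxes: r.append(cv2.resize(im[y:y+75,x:x+100],(400,300),interpolation=cv2.INTER_CUBIC))
    rows.append(np.hstack(r))
cv2.imwrite("pics/z.png",np.vstack(rows))
```

```text
(no output)
```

View pics/z.png

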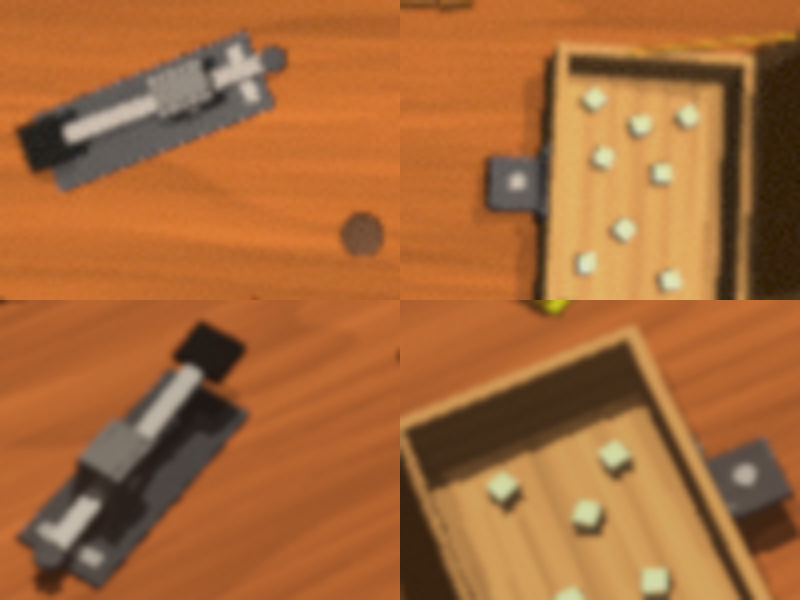

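Run:
```python
from h import *
f=lambda x0,y0,p:[(x0+(a+.5)/4-.5,y0+(b+.5)/4-.5) for a,b in p]
g=lambda p:[((a+.5)*.64-.5,(b+.5)*.64-.5) for a,b in p]
T=ray("top",f(145,170,[(272,60),(45,144),(181,86)])+f(270,115,[(117,182)]),[.031,.065,.07,.052])
S=ray("scene",f(295,115,[(50,553-300),(210,50),(113,150)])+f(140,200,[(345,175)]),[.031,.065,.07,.052])
print(T.round(4));print(S.round(4))
for A in(T,S):
    d=A[0]-A[1];print("yaw",np.degrees(np.arctan2(d[1],d[0])),np.hypot(d[0],d[1]),np.linalg.norm((A[0]-A[2])[:2]))
b=ray("top",g([(482,197),(477,306),(559,201),(555,307)]),.083);print(b.round(4))
d=b[0]-b[1];print("box -x dir edge yaw y-axis",np.degrees(np.arctan2(d[1],d[0])),np.linalg.norm(d))
b=ray("scene",g([(312,327),(366,436)]),.083);print(b)
c=ray("top",f(145,170,[(245,30),(274,103),(63,190)]),.006);print(c.round(4))
print("others",ray("top",g([(369,357),(330,188),(426,180),(452,378),(290,413)]),.01).round(3))
```

```text
[[ 0.518   0.2087  0.031 ]
 [ 0.4422  0.384   0.065 ]
 [ 0.491   0.2756  0.07  ]
 [ 0.603  -0.0729  0.052 ]]
[[ 0.5216  0.2087  0.031 ]
 [ 0.4453  0.3835  0.065 ]
 [ 0.4912  0.2732  0.07  ]
 [ 0.6053 -0.0745  0.052 ]]
yaw -66.61510202629381 0.19090630534068828 0.07211021651042762
yaw -66.41835679231131 0.19068759993721301 0.07122933063125016
[[ 0.7096 -0.0985  0.083 ]
 [ 0.4843 -0.0901  0.083 ]
 [ 0.7055 -0.2577  0.083 ]
 [ 0.486  -0.2477  0.083 ]]
box -x dir edge yaw y-axis -2.1339294123535795 0.2254706955358872
[[ 0.50530747 -0.095516    0.083     ]
 [ 0.70937559 -0.10308883  0.083     ]]
[[0.5458 0.2359 0.006 ]
 [0.4844 0.209  0.006 ]
 [0.4067 0.384  0.006 ]]
others [[ 0.376  0.128  0.01 ]
 [ 0.743  0.226  0.01 ]
 [ 0.766  0.015  0.01 ]
 [ 0.336 -0.049  0.01 ]
 [ 0.254  0.292  0.01 ]]
```

Both cameras agree. The jack housing is at about (0.4905, 0.2755) with yaw −66.5°, and saddle to pad measures 191 mm against the given 192. The lift point is at about (0.604, −0.0735) and the box yaw is about −92°. I'm moving above the jack.

play_rows(series=[7,2.77,-3.115,-0.7,0,0,-0.081,7,2.77,-3.115,-0.7,0,0,-0.081,7,2.77,-3.115,-0.7,0,0,-0.081,7,2.77,-3.115,-0.7,0,0,-0.081,7,2.77,-3.115,-0.7,0,0,-0.081,7,2.77,-3.115,-0.7,0,0,-0.081,7,2.77,-3.115,-0.7,0,0,-0.081,7,2.77,-3.115,-0.7,0,0,-0.081,7,2.77,-3.115,-0.7,0,0,-0.081,7,2.77,-3.115,-0.7,0,0,-0.081], newtons=40)

```text
clock: 1.1
ee_pos: [0.4919, 0.2741, 0.1522]
tcp_rot: [[-0.397, 0.918, -0.0], [0.918, 0.397, -0.0], [-0.0, -0.0, -1.0]]
force: [0.4, 0.5, 0.7]
grip_width: 0.0702
```

play_rows(series=[7,0,0,0,0,0,0,7,0,0,0,0,0,0])

```text
clock: 1.3
ee_pos: [0.4912, 0.2749, 0.1522]
tcp_rot: [[-0.398, 0.917, -0.001], [0.917, 0.398, -0.0], [0.0, -0.001, -1.0]]
force: [-0.3, -0.2, -0.0]
grip_width: 0.0704
```

Run:
```python
from h import *
s=state();R=np.array(s["tcp_rot"]);print(s["clock"],s["ee_pos"],R.round(4).tolist(),"yaw_y",np.degrees(np.arctan2(R[1,1],R[0,1])),s["grip_width"],s["force"])
im=camera("scene");cv2.imwrite("pics/s1.png",cv2.resize(im[60:240,220:460],(800,600),interpolation=cv2.INTER_CUBIC))
```

```text
1.3 [0.49120212 0.27485976 0.1521809 ] [[-0.3982, 0.9173, -0.0012], [0.9173, 0.3982, -0.0004], [0.0001, -0.0012, -1.0]] yaw_y 23.46481867518703 0.07037771888644184 [-0.27080258 -0.24967469 -0.02890842]
```

View pics/s1.png

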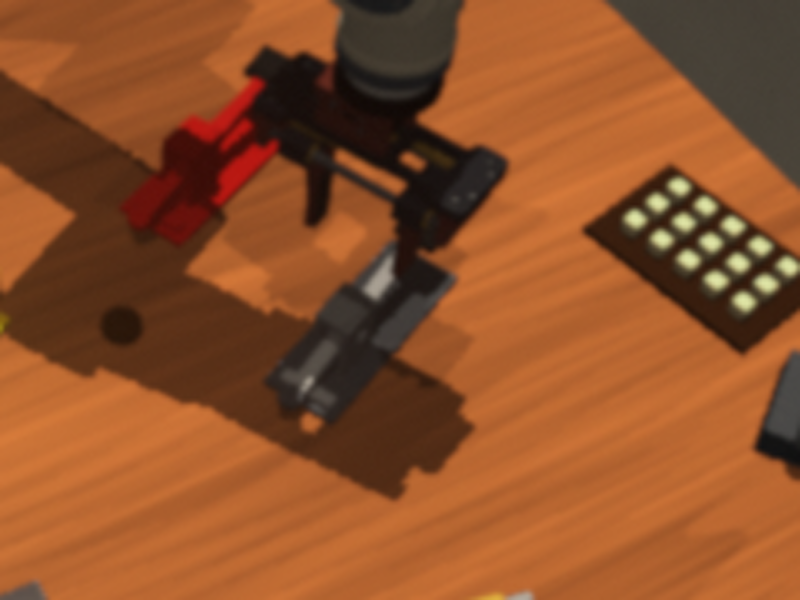

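The gripper is open and squarely over the jack, with a finger clear on each side of the housing at around (345,310). I'll descend and close.

play_rows(series=[7,0,0.03,-2,0,0,0,7,0,0.03,-2,0,0,0,7,0,0,-2,0,0,0,7,0,0,-2,0,0,0,7,0,0,-1.5,0,0,0,7,0,0,-1.5,0,0,0,7,0,0,-1.3,0,0,0,7,0,0,0,0,0,0,3,0,0,0,0,0,0,3,0,0,0,0,0,0])

```text
clock: 2.35
ee_pos: [0.4917, 0.2765, 0.0303]
tcp_rot: [[-0.399, 0.917, 0.001], [0.917, 0.399, 0.001], [0.0, 0.001, -1.0]]
force: [-0.1, -0.2, 0.3]
grip_width: 0.0573
```

play_rows(series=[3,0,0,0,0,0,0,3,0,0,0,0,0,0,3,0,0,0,0,0,0,3,0,0,0,0,0,0,3,0,0,0,0,0,0,3,0,0,0,0,0,0])

```text
clock: 2.95
ee_pos: [0.4907, 0.276, 0.03]
tcp_rot: [[-0.4, 0.917, -0.001], [0.917, 0.4, -0.0], [-0.0, -0.001, -1.0]]
force: [-3.2, -2.2, 5.4]
grip_width: 0.034
```

Grip width is 34 mm, matching the housing. Next I lift, carry and turn to a standoff in front of the tab.

play_rows(series=[3,0,0,0.6,0,0,0,3,0,0,1.2,0,0,0,3,0,0,1.2,0,0,0,3,0.8,-1,0,0,0,-0.03,3,1.6,-2.5,0,0,0,-0.06,3,1.6,-2.5,0,0,0,-0.06,3,1.6,-2.5,0,0,0,-0.06,3,1.6,-2.6,0,0,0,-0.06,3,1.6,-2.7,0,0,0,-0.06,3,1.6,-2.7,0,0,0,-0.06])

```text
clock: 3.95
ee_pos: [0.5959, 0.1094, 0.0598]
tcp_rot: [[-0.017, 1.0, 0.0], [1.0, 0.017, -0.0], [-0.0, 0.0, -1.0]]
force: [0.3, -0.2, -7.7]
grip_width: 0.0336
```

play_rows(series=[3,0.8,-2,0,0,0,-0.04,3,0.4,-1.4,0,0,0,-0.015,3,0,-0.2,0,0,0,0,3,0,0,0,0,0,0,3,0,0,0,0,0,0])

```text
clock: 4.45
ee_pos: [0.6065, 0.076, 0.0596]
tcp_rot: [[0.033, 0.999, -0.001], [0.999, -0.033, 0.0], [0.0, -0.001, -1.0]]
force: [-0.9, -0.1, -7.4]
grip_width: 0.034
```

Run:
```python
from h import *
s=state();R=np.array(s["tcp_rot"]);print(s["clock"],s["ee_pos"],"yaw_y",np.degrees(np.arctan2(R[1,1],R[0,1])),s["grip_width"],s["force"],s["wrist_torque"])
im=camera("scene");a=cv2.resize(im[130:310,120:360],(800,600),interpolation=cv2.INTER_CUBIC);cv2.imwrite("pics/s2.png",a)
```

```text
4.45 [0.60651759 0.0759521  0.05957303] yaw_y -1.8960100284572108 0.03400939973952339 [-0.89615864 -0.11540725 -7.42895865] [-0.25040408 -0.00532291 -0.00883758]
```

View pics/s2.png

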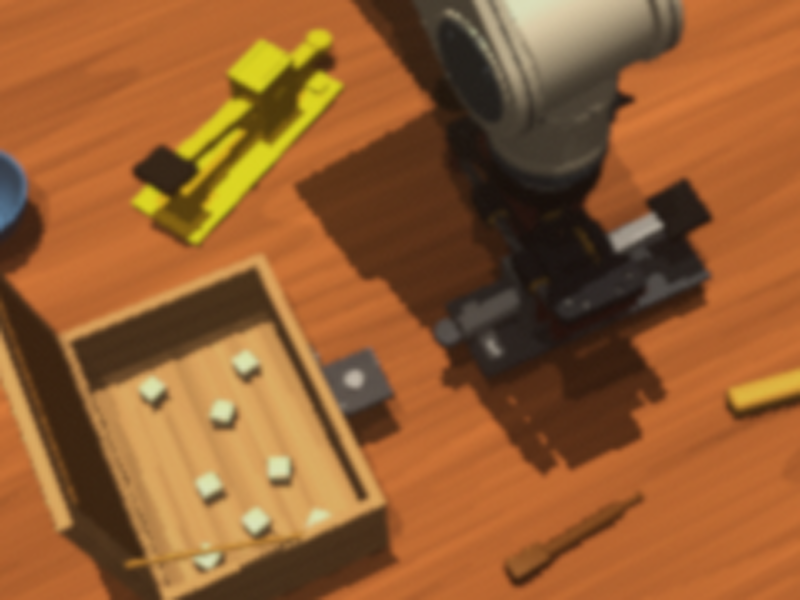

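The jack is held level about 3 cm up. The saddle is at crop pixel (449,330), the pad at (680,207) and the stud at (354,380).

Run:
```python
from h import *
P=[(449,330),(680,207),(354,380)]
k=.3
r=ray("scene",[(120+(a+.5)*k-.5,130+(b+.5)*k-.5) for a,b in P],[.0606,.0946,.052]);print(r.round(4))
d=r[0]-r[1];print(np.degrees(np.arctan2(d[1],d[0])),np.linalg.norm(d[:2]))
im=camera("top");cv2.imwrite("pics/t2.png",cv2.resize(im[105:225,240:400],(800,600),interpolation=cv2.INTER_CUBIC)[:, :800])
```

```text
[[ 0.6064  0.003   0.0606]
 [ 0.6125  0.1951  0.0946]
 [ 0.606  -0.0749  0.052 ]]
-91.83339071401406 0.1921853187449141
```

View pics/t2.png

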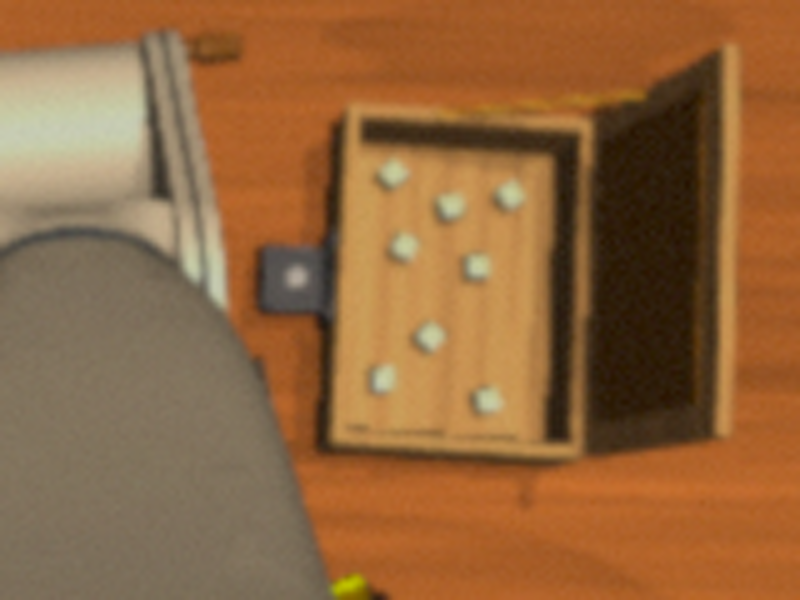

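The saddle needs to move about (0, −7.7 cm). I'll lower to about 3 mm clearance and slide in under the tab.

play_rows(series=[3,0,0,-0.8,0,0,0,3,0,0,-1,0,0,0,3,0,0,-0.85,0,0,0,3,0,0,0,0,0,0,3,0,0,0,0,0,0])

```text
clock: 5.05
ee_pos: [0.6068, 0.0752, 0.0325]
tcp_rot: [[0.034, 0.999, -0.001], [0.999, -0.034, -0.0], [-0.0, -0.001, -1.0]]
force: [0.8, -0.3, -7.0]
grip_width: 0.0338
```

play_rows(series=[3,0,-0.5,0,0,0,0,3,0,-1,0,0,0,0,3,0,-1,0,0,0,0,3,0,-1,0,0,0,0,3,0,-1,0,0,0,0,3,0,-1,0,0,0,0,3,0,-1,0,0,0,0,3,0,-0.8,0,0,0,0,3,0,-0.4,0,0,0,0,3,0,0,0,0,0,0])

```text
clock: 6.05
ee_pos: [0.6072, -0.0023, 0.0332]
tcp_rot: [[0.035, 0.999, -0.0], [0.999, -0.035, 0.0], [0.0, -0.0, -1.0]]
force: [0.4, 0.2, -6.9]
grip_width: 0.0337
```

Run:
```python
from h import *
s=state();R=np.array(s["tcp_rot"]);print(s["clock"],s["ee_pos"],"yaw_y",np.degrees(np.arctan2(R[1,1],R[0,1])),s["grip_width"],s["force"],s["wrist_torque"])
im=camera("scene");a=cv2.resize(im[180:300,180:340],(800,600),interpolation=cv2.INTER_CUBIC);cv2.imwrite("pics/s3.png",a)
```

```text
6.05 [ 0.60716954 -0.00232433  0.03317038] yaw_y -1.9896836347795863 0.033666006847983924 [ 0.35524687  0.18411626 -6.90365075] [-0.20224008  0.05403461  0.03340273]
```

View pics/s3.png

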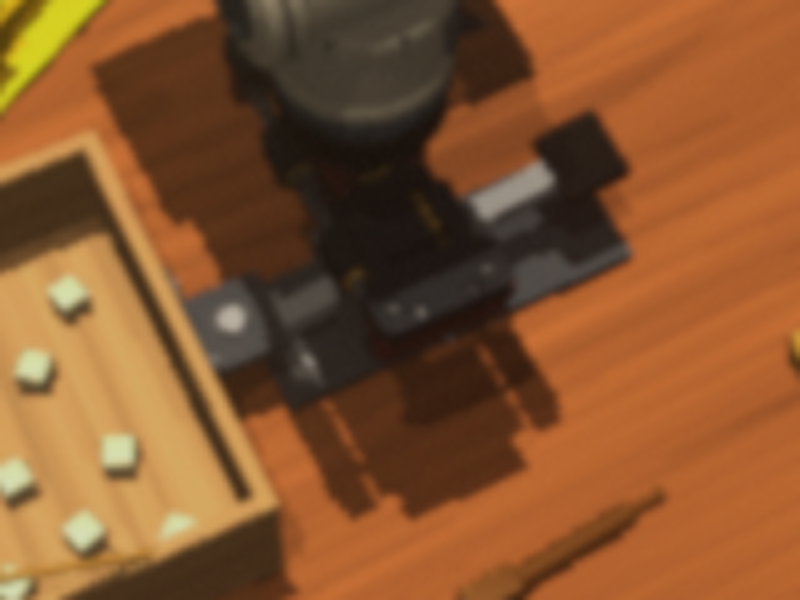

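Run:
```python
from h import *
r=ray("scene",[(180+(a+.5)*.2-.5,180+(b+.5)*.2-.5) for a,b in [(580,155),(232,319)]],[.068,.052])
t=np.radians(-92);print(r.round(4),"saddle",(r[0][:2]+.192*np.array([np.cos(t),np.sin(t)])).round(4))
```

```text
[[ 0.6135  0.1155  0.068 ]
 [ 0.6056 -0.0743  0.052 ]] saddle [ 0.6068 -0.0764]
```

The saddle is about 2 mm too deep, so I'll correct that, set the jack down, release and rise.

play_rows(series=[3,-0.05,0.2,0,0,0,0,3,0,0,0,0,0,0,3,0,0,-0.1,0,0,0,3,0,0,-0.1,0,0,0,3,0,0,-0.1,0,0,0,3,0,0,-0.05,0,0,0,3,0,0,0,0,0,0])

```text
clock: 6.8
ee_pos: [0.6067, 0.0004, 0.03]
tcp_rot: [[0.034, 0.999, -0.0], [0.999, -0.034, 0.0], [0.0, -0.0, -1.0]]
force: [-0.7, 1.7, -0.9]
grip_width: 0.0337
```

play_rows(series=[4,0,0,0,0,0,0,5,0,0,0,0,0,0,6,0,0,0,0,0,0,6,0,0,0,0,0,0,6,0,0,0,0,0,0,6,0,0,1,0,0,0,6,0,0,2,0,0,0,6,0,0,3,0,0,0,6,0,0,3,0,0,0,6,0,0,3,0,0,0])

```text
clock: 7.8
ee_pos: [0.6066, 0.0002, 0.1515]
tcp_rot: [[0.034, 0.999, 0.0], [0.999, -0.034, -0.0], [0.0, 0.0, -1.0]]
force: [0.6, -0.1, -0.5]
grip_width: 0.06
```

Run:
```python
from h import *
s=state();print(s["clock"],s["ee_pos"],s["grip_width"],s["force"])
im=camera("scene");a=cv2.resize(im[180:300,180:340],(800,600),interpolation=cv2.INTER_CUBIC);cv2.imwrite("pics/s4.png",a)
```

```text
7.8 [6.06571473e-01 2.36055959e-04 1.51468713e-01] 0.06001132469714612 [ 0.59892537 -0.05344956 -0.49012921]
```

View pics/s4.png

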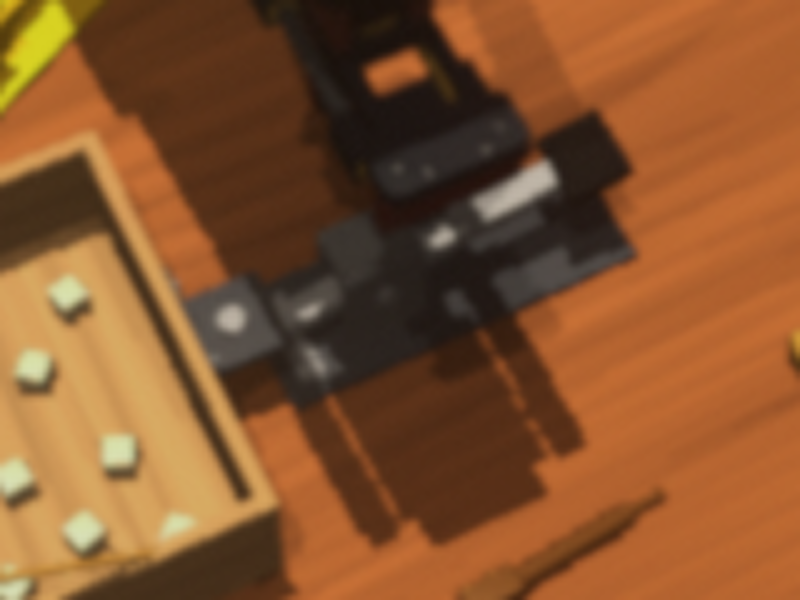

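The jack stands released, with the pad at crop pixel (585,155) and the housing top at (350,247). The stud at (232,319) has not moved. I'll check the offset.

Run:
```python
from h import *
r=ray("scene",[(180+(a+.5)*.2-.5,180+(b+.5)*.2-.5) for a,b in [(585,155),(232,319),(350,247)]],[.065,.052,.07])
t=np.radians(-92);d=np.array([np.cos(t),np.sin(t)]);print(r.round(4),"saddle",(r[0][:2]+.192*d).round(4),(r[2][:2]+.074*d).round(4))
```

```text
[[ 0.6132  0.1188  0.065 ]
 [ 0.6056 -0.0743  0.052 ]
 [ 0.6064 -0.0099  0.07  ]] saddle [ 0.6065 -0.0731] [ 0.6038 -0.0839]
```

play_rows(series=[3,0.05,2,0,0,0,0,1,0.1,2.5,0,0,0,0,0,0.1,2.5,0,0,0,0,0,0.1,2.5,0,0,0,0,0,0.05,2.3,0,0,0,0,0,0,0,-1,0,0,0,0,0,0,-2,0,0,0,0,0,0,-2,0,0,0,0,0,0,-1.4,0,0,0,0,0,0,0,0,0,0], newtons=20)

```text
clock: 8.85
ee_pos: [0.6091, 0.1174, 0.0836]
tcp_rot: [[0.034, 0.999, -0.004], [0.999, -0.034, -0.001], [-0.001, -0.004, -1.0]]
force: [-0.0, 0.1, 0.4]
grip_width: -0.0001
```

The pad puts the saddle within 1.5 mm of the stud, but the housing pixel disagrees by about 10 mm. It may be partly hidden by shadow, so I'll check by projecting the housing outline.

Run:
```python
from h import *
im=cv2.imread("pics/s4.png")
H=np.array([.6066,.0008]);t=np.radians(-92)
R=np.array([[np.cos(t),-np.sin(t)],[np.sin(t),np.cos(t)]])
w=lambda x,y,z:np.r_[R@[x,y]+H,z]
def poly(p,c):
    q=(proj("scene",np.array([w(*a) for a in p]))+.5-[180,180])*5-.5
    cv2.polylines(im,[np.round(q).astype(int)],True,c,1)
poly([(22,17,70),(22,-17,70),(-22,-17,70),(-22,17,70)] and [(a/1e3,b/1e3,.07) for a,b in [(22,17),(22,-17),(-22,-17),(-22,17)]],(0,255,0))
poly([(a/1e3,b/1e3,.006) for a,b in [(60,35),(60,-35),(-135,-35),(-135,35)]],(0,255,255))
poly([(a/1e3,b/1e3,.065) for a,b in [(-100,20),(-100,-20),(-136,-20),(-136,20)]],(255,255,0))
cv2.imwrite("pics/s4o.png",im)
```

```text
(no output)
```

View pics/s4o.png

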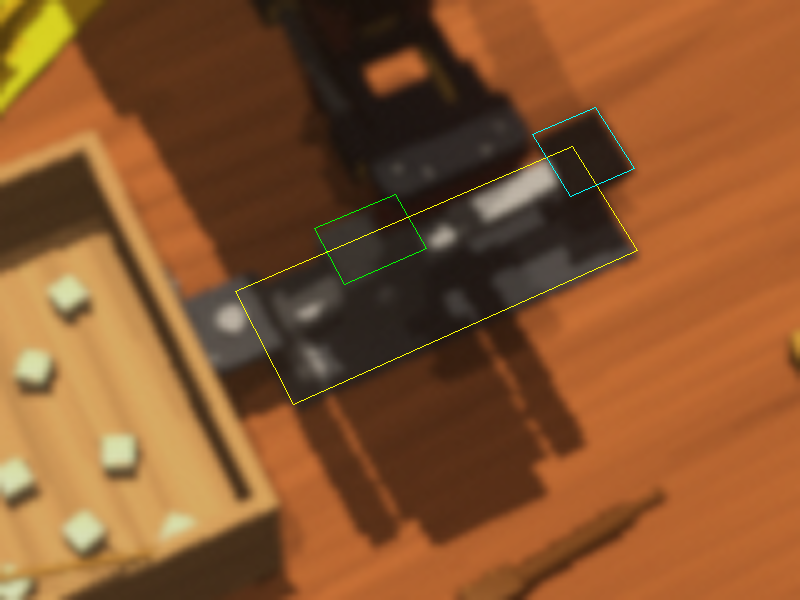

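The model outline fits the base, pad and housing (the housing was half hidden), so the jack is within about 2 mm. Now the trial stroke.

play_rows(series=[0,0.1,0.1,-0.6,0,0,0,0,0.05,0,-0.6,0,0,0,0,0,0,-0.5,0,0,0,0,0,0,-0.4,0,0,0,0,0,0,-0.4,0,0,0,0,0,0,-0.4,0,0,0,0,0,0,-0.4,0,0,0])

```text
clock: 9.55
ee_pos: [0.6124, 0.1194, 0.0526]
tcp_rot: [[0.034, 0.999, 0.001], [0.999, -0.034, 0.0], [0.0, 0.001, -1.0]]
force: [-0.6, 0.9, 2.3]
grip_width: 0.0003
```

play_rows(series=[0,0,0,-0.4,0,0,0,0,0,0,-0.4,0,0,0,0,0,0,-0.4,0,0,0,0,0,0,-0.4,0,0,0,0,0,0,-0.4,0,0,0,0,0,0,-0.3,0,0,0,0,0,0,0,0,0,0])

```text
clock: 10.25
ee_pos: [0.6124, 0.1188, 0.0297]
tcp_rot: [[0.034, 0.999, 0.0], [0.999, -0.034, -0.001], [-0.001, 0.0, -1.0]]
force: [-0.0, -0.9, 7.1]
grip_width: 0.0006
```

play_rows(series=[0,0,0,-0.3,0,0,0,0,0,0,-0.3,0,0,0,0,0,0,-0.2,0,0,0,0,0,0,-0.1,0,0,0,0,0,0,0,0,0,0])

```text
clock: 10.75
ee_pos: [0.6126, 0.1181, 0.023]
tcp_rot: [[0.034, 0.999, 0.001], [0.999, -0.034, -0.001], [-0.001, 0.001, -1.0]]
force: [-6.4, -4.3, 26.4]
grip_width: 0.0002
```

play_rows(series=[0,0,0,0,0,0,0,0,0,0,0,0,0,0])

```text
clock: 10.95
ee_pos: [0.6126, 0.1182, 0.023]
tcp_rot: [[0.034, 0.999, 0.001], [0.999, -0.034, -0.001], [-0.001, 0.001, -1.0]]
force: [-6.1, -5.3, 24.8]
grip_width: 0.0004
```

Force has jumped to 25 N at z = 23 mm, so the handle is on its stop. I'll look before releasing.

Run:
```python
from h import *
im=camera("scene");a=im[170:290,130:290]
b=cv2.imread("pics/raw_scene0.png")[170:290,130:290]
cv2.imwrite("pics/s5.png",np.hstack([cv2.resize(x,(400,300),interpolation=cv2.INTER_CUBIC) for x in(b,a)]))
```

```text
(no output)
```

View pics/s5.png

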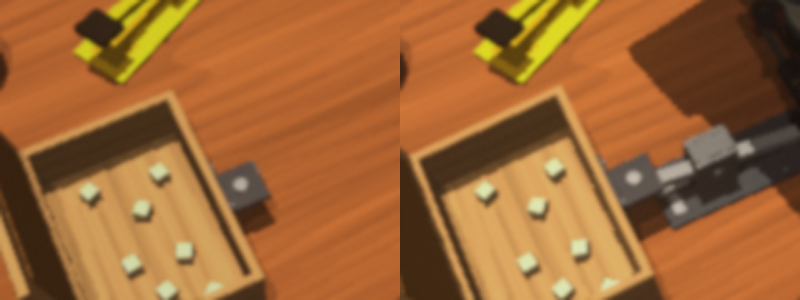

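The box front is clearly raised: the stud moved from (240,184) to (234,178) and the back is unmoved. Now I'll let the handle up smoothly until it's clear of contact.

play_rows(series=[0,0,0,0.3,0,0,0,0,0,0,0.4,0,0,0,0,0,0,0.4,0,0,0,0,0,0,0.4,0,0,0,0,0,0,0.4,0,0,0,0,0,0,0.4,0,0,0,0,0,0,0.4,0,0,0,0,0,0,0.4,0,0,0,0,0,0,0.4,0,0,0,0,0,0,0.4,0,0,0])

```text
clock: 12.0
ee_pos: [0.6122, 0.1188, 0.0597]
tcp_rot: [[0.034, 0.999, -0.0], [0.999, -0.034, -0.001], [-0.001, -0.0, -1.0]]
force: [0.7, -1.2, 2.0]
grip_width: 0.0005
```

play_rows(series=[0,0,0,0.5,0,0,0,0,0,0,0.6,0,0,0,0,0,0,0.7,0,0,0,0,0,0,0.7,0,0,0,0,0,0,0,0,0,0,0,0,0,0,0,0,0,0,0,0,0,0,0,0])

```text
clock: 12.7
ee_pos: [0.6119, 0.1192, 0.0844]
tcp_rot: [[0.034, 0.999, -0.001], [0.999, -0.034, -0.0], [-0.0, -0.001, -1.0]]
force: [0.1, -0.2, 0.1]
grip_width: 0.0003
```

Run:
```python
from h import *
s=state();print(s["clock"],s["ee_pos"],s["force"])
im=camera("scene");cv2.imwrite("pics/s6.png",cv2.resize(im[180:300,180:340],(800,600),interpolation=cv2.INTER_CUBIC))
```

```text
12.7 [0.61187982 0.11921784 0.08441888] [ 0.13806225 -0.20721431  0.14220169]
```

View pics/s6.png

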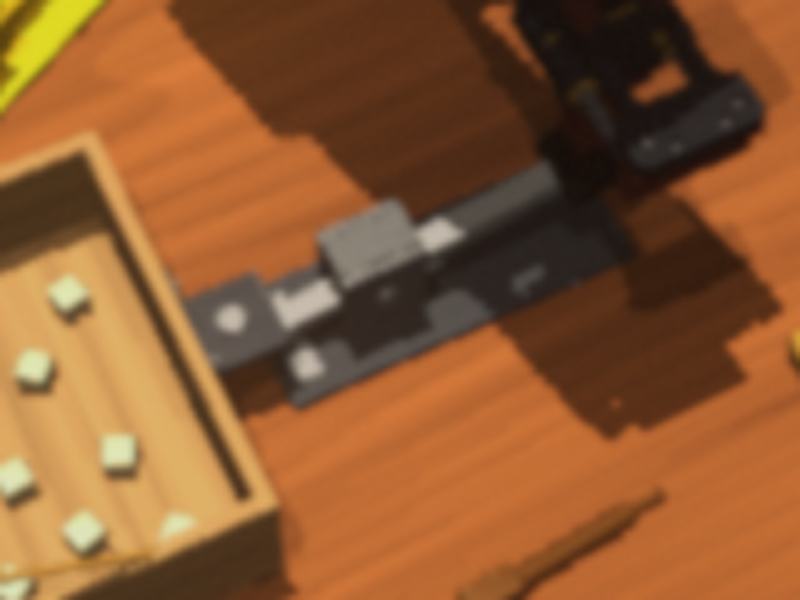

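The box is back down with the stud at (232,319) exactly as before, and the jack hasn't moved. Final press.

play_rows(series=[0,0,0,-0.7,0,0,0,0,0,0,-0.6,0,0,0,0,0,0,-0.6,0,0,0,0,0,0,-0.5,0,0,0,0,0,0,-0.4,0,0,0,0,0,0,-0.4,0,0,0,0,0,0,-0.4,0,0,0,0,0,0,-0.4,0,0,0,0,0,0,-0.4,0,0,0,0,0,0,-0.4,0,0,0])

```text
clock: 13.75
ee_pos: [0.6122, 0.1193, 0.0369]
tcp_rot: [[0.034, 0.999, 0.0], [0.999, -0.034, 0.0], [0.0, 0.0, -1.0]]
force: [-1.9, -0.1, 7.5]
grip_width: 0.0004
```

play_rows(series=[0,0,0,-0.4,0,0,0,0,0,0,-0.4,0,0,0,0,0,0,-0.3,0,0,0,0,0,0,-0.2,0,0,0,0,0,0,-0.2,0,0,0,0,0,0,0,0,0,0,0,0,0,0,0,0,0,0,0,0,0,0,0,0])

```text
clock: 14.55
ee_pos: [0.6124, 0.1182, 0.0234]
tcp_rot: [[0.034, 0.999, 0.0], [0.999, -0.034, -0.001], [-0.001, 0.0, -1.0]]
force: [-4.6, -4.6, 19.5]
grip_width: 0.0002
```

play_rows(series=[0,0,0,-0.04,0,0,0,0,0,0,0,0,0,0,0,0,0,0,0,0,0])

```text
clock: 14.85
ee_pos: [0.6124, 0.1182, 0.0233]
tcp_rot: [[0.034, 0.999, 0.0], [0.999, -0.034, -0.001], [-0.001, 0.0, -1.0]]
force: [-5.5, -5.5, 22.6]
grip_width: 0.0004
```

Run:
```python
from h import *
im=camera("scene");cv2.imwrite("pics/s7.png",cv2.resize(im[180:300,180:340],(800,600),interpolation=cv2.INTER_CUBIC))
```

```text
(no output)
```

View pics/s7.png

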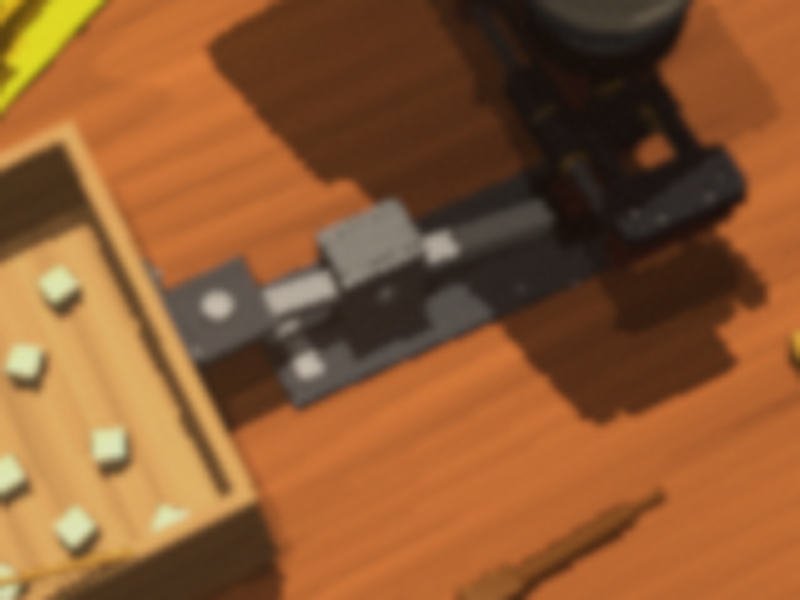

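The box is raised again: the stud is at (217,305), up from (232,319). The jack base hasn't moved and the handle is held on its stop at about 22 N.

```bash
python3 -c "
from cell import *
print(job_done())"
```

```text
the job is handed in; nothing more can be done
None
```

I handed the job in at about 15 s with the steel jack's handle held fully down and the front of the box raised on the saddle.

- **Placing:** I gripped the jack by its housing, slid it in under the lift tab, set it flat and let go. By my measurements the saddle sits within about 2 mm of the lift point.
- **Trial stroke:** One full stroke to the stop, about 25 N at a height of 23 mm, raised the box. I then let the handle all the way up, and the camera showed the box back down with its stud exactly where it had been.
- **Final press:** The handle is on its stop again, at about 22 N and 23 mm. The last picture shows the tab raised and the jack base unmoved.
- **Other objects:** The gripper stayed clear of the box in every picture. I did not re-measure the bowl, checker, punch and file handle at the end, but the arm never went near them.

One reading disagreed: after I released the jack, a single pixel on its housing put the saddle about 10 mm off. The housing was half hidden at the time. Projecting the jack's full outline fitted the base, pad and housing, so I kept the placement.

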